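# Empty the heavy flap bins into the parts tray

## Task

Some of the three covered flap bins on the repair bench hold a heavy brass post, the rest only a light plastic plug; lift each one by its grip bar to judge by weight which it is. Tip every heavy one, flap end down, over the aluminium tray so that its brass post ends up lying in the tray, and do not spill the light one's plug. Leave all three bins standing upright on the bench top.

Things in the scene. Friction and masses are not known exactly. Their poses are not given: they have to be found in the camera images.
- bin_a_grip (a point): grip point of one of three outwardly identical grey metal flap bins: box 92 mm long (x), 66 wide (y), 54 high, with a black grip bar on its roof 60 mm long (x), 12 thick (y, pinch across), 42 high. Point: mid-bin on the bar, 78 mm above the bin's underside, 24 above the roof, 18 below the bar's top. z up, x away from the flap end, which faces the robot's right (-y) within 20 degrees
- bin_b_grip (a point): same point on a second identical bin. The flap end (-x; thin steel rod along that roof edge) is closed only by a loose steel flap hinged at its top, which swings out by itself when that end is tipped down. The piece inside rolls out once the bin is tipped 50 to 60 degrees flap end down; below 20 degrees it stays in
- bin_c_grip (a point): same point on a third identical bin. Each bin weighs 0.20 kg without contents and hides one six-sided piece 34 mm across flats, 36 mm long: a brass post (0.27 to 0.345 kg) or a plastic plug (0.04 kg). Which bin holds which changes from run to run
- tray: fixed open aluminium tray on the bench, 220 mm along its x, 200 mm along its y, walls 45 mm high and 4 mm thick; origin at the centre of its underside, z up
There are look-alikes about, which are no part of the job. Leave any blue look-alike of the part that bears bin_a_grip alone.

How it is judged:
At the end, for the whole second after the job is handed in: All three bins stand at rest on the bench top, upright within 10 degrees (grip point 68 to 88 mm up); every brass post lies in the tray (it carries over 4.2 N); the light bin still holds its plug (one bin presses on the bench with over 2.16 N; an emptied one with 1.96 N) (angle between each of bin_a_grip, bin_b_grip, bin_c_grip's own z axis and vertical below 0.17 rad and height (world z) of bin_a_grip between 0.068 and 0.088 m and contact force between each of bin_a, bin_b, bin_c and table above 1 N and linear speed of each of bin_a, bin_b, bin_c below 0.02 m/s and height (world z) of bin_b_grip between 0.068 and 0.088 m and height (world z) of bin_c_grip between 0.068 and 0.088 m and contact force between tray and anything else above 4.2 N and contact force between any of bin_a, bin_b, bin_c and table above 2.16 N); the robot touches nothing.
It also fails if it takes over 72 s, if anything falls off the work surface, if the arm or the gripper's body presses on something with over 40 N, if the wrist force passes 120 N, or if a joint passes its speed limit or range.

## Robot

A 6-joint arm with a two-finger parallel gripper is mounted at the origin on the work surface. World frame = base frame: x ahead of the robot, y to its left, z up, the work surface at z = 0. Lengths are in m, angles in rad, forces in N, time in s.
With the tool pointing down it reaches from about 0.4 to 0.825 m from the base axis. Payload 7 kg.
Tool frame: the origin (TCP) lies at the very end of the fingers, on their centre line; the grasp point (between the pads) lies 19 mm behind it (ctrl.grasp_offset is the distance from the TCP to the grasp point, in m); z points along the fingers, x is the direction in which the jaws open and shut, and the axes are right-handed (so a half turn about z gives the same grasp; the last joint's range is limited). The gripper opens to 85 mm and grips with 20 to 120 N. Pads are 22 mm wide; open, the fingers measure 114 mm over their backs; the gripper's body (76 mm by 85 mm) begins 54 mm behind the grasp point. The pads swing forward as they close: fully open they stand 13 mm farther back than shut.
Start: joints at [1.43, 0.359, 0.012, 0, -1.224, -0.288], TCP at [0.281, 0.614, 0.231] pointing down, gripper open.
Joint ranges: [-3.07, 3.07], [-1.43, 2.12], [-1.02, 1.25], [-3.03, 1.67], [-3.05, -0], [-3.03, 3.03]. Speed limits (rad/s): [2.39, 2.39, 3.01, 3.14, 3.14, 3.14].

## Interface

Orientations are given as [roll, pitch, yaw] about the fixed x, y, z axes, in that order (R = Rz(yaw) Ry(pitch) Rx(roll)).
In Python, from bench import ctrl gives the robot as it stands. The module is installed in compiled form; this text tells all that it offers.
- The arm moves only by the shell command python3 -m pendant 'ROWS' [FORCE]. ROWS is JSON, a list of rows, each an object of numbers: "grip": the finger opening in m, from 0 to 0.0854; "x", "y", "z": the shift along the tool's x, y, z in m; "twist": the turn about the tool's z in rad. In form: [{"grip": .., "x": .., "y": .., "z": .., "twist": ..}, ...]. A call has 1 to 12 rows; each row is the pose to reach, as a shift and turn from the pose commanded when the call began, along the tool's axes at that moment; what a row does not reach only later rows make up. A row lasts 1/8 s, in which the tool goes at most 62.5 mm and 10.7 degrees, less where a joint would pass 70% of its speed; a pose out of reach is approached as far as the arm can. A call with a gripper value outside its range is refused whole. The fingers move at their own pace and stop on an object; FORCE is the grip in N (left out, the last holds). Time passes only in rows, so rows that repeat a pose let the fingers close. It gives the time, the measured TCP pose, the force and the opening at its end, in the units of the state.
- ctrl.get_obs(): the state, without advancing time (a new reading comes with each control period).
- ctrl.camera(name): name is "scene" or "top" or "wrist"; returns a dict with "image" (480x640x3 uint8, blue, green, red), "mtx" (3x3 intrinsics, pixels), "dist" ([k1, k2, p1, p2, k3] as OpenCV has them; the pictures are not rectified), "xyz" and "attitude" of the camera in the world; the wrist camera has in their place "hand_eye" (4x4, takes a point from camera to tool coordinates, whose origin is the TCP and whose axes are the tool frame's). Camera axes: x right, y up, looking along -z (the intrinsics and any distortion apply to the point x, -y, -z); pixel columns grow to the right and rows downward; lengths in m; the calibration is good to about 2 mm. A picture is of the moment at which its call begins: read the wrist's pose just before it. There is no depth.
- ctrl.close_job(): hands the job in, once; it reports no verdict.
Trained networks look in the newest picture that a camera, given by its name, has taken for a name from the list of things; names that differ only in an ending like _2 or _b are one class to them, and where a whole thing is asked for, a point or a joint stands for the part that bears it (a point fixed in the world has none). Each returns a list of dicts, best first, with "p" (0 to 1); they miss things now and then, are a little off and sometimes report something else, mostly with a low value. They report only what shows in the picture. A call takes as long as a camera call. They do not tell look-alikes from the thing itself.
- ctrl.outline_of(thing, camera): "mask" (480x640 bool, what is visible of it).
- ctrl.place_of(thing, camera): "at" ([x, y, z] in m, in the coordinates of the camera as it stood for that picture, good to about 4 mm: a listed point, or the origin of a listed thing).
The state is a dict: "clock": time; "qpos": joint angles; "joint_vel": joint speeds; "effort": joint torques, N m; "position": TCP position; "ee_rot": TCP orientation; "ft_force": force on the tool from outside, world axes, zero at the start; "wrist_torque": the same for the moment, N m; "opening": opening from 0.0 (shut) to 1.0 (fully open).
Only numpy, scipy, OpenCV 4.12 (cv2) and the standard library are available. Lean on these libraries where they do the work, as an engineer would, in place of code of your own. Each camera call takes 0.05 s, during which the arm holds its last target. There are 200 camera calls.

## Working session

There is one attempt and no reset: what is moved stays moved. The work goes in short steps, Python scripts to look and compute and a shell command to move; the robot and the scene stay as the last step left them, time stands still between calls to the robot, and variables do not carry over. Pictures are saved under pics/ and viewed, about 8 in all and at most 12, crops included, and the job is handed in when it is done.

```bash
mkdir -p pics; cat > h.py <<'E'
import numpy as np, cv2
from scipy.spatial.transform import Rotation as R
from bench import ctrl
def campose(c, obs=None):
    if 'hand_eye' in c:
        T=np.eye(4); T[:3,:3]=R.from_euler('xyz',obs['ee_rot']).as_matrix(); T[:3,3]=obs['position']
        return T@np.array(c['hand_eye'])
    T=np.eye(4); a=np.array(c['attitude'])
    T[:3,:3]=a if a.shape==(3,3) else R.from_euler('xyz',a).as_matrix(); T[:3,3]=c['xyz']; return T
def ray(c,T,uv,z):
    p=cv2.undistortPoints(np.array([[uv]],float),np.array(c['mtx']),np.array(c['dist']))[0,0]
    d=T[:3,:3]@np.array([p[0],-p[1],-1]); o=T[:3,3]; return o+d*(z-o[2])/d[2]
def proj(c,T,P):
    q=(np.array(P)-T[:3,3])@T[:3,:3]; q=q*[1,-1,-1]
    return cv2.projectPoints(q.reshape(-1,1,3),np.zeros(3),np.zeros(3),np.array(c['mtx'],float),np.array(c['dist'],float))[0][:,0]
E
python3 - <<'E'
from h import *
o=ctrl.get_obs(); print({k:np.round(v,3) for k,v in o.items()})
for n in ['top','scene']:
    c=ctrl.camera(n); cv2.imwrite(f'pics/{n}0.png',c['image']); T=campose(c); print(n,c['xyz'],c['attitude'])
    for t in ['bin_a_grip','tray']:
        for r in ctrl.place_of(t,n):
            w=T[:3,:3]@r['at']+T[:3,3]; print(t,round(r['p'],2),w.round(3),proj(c,T,w[None]).round(0))
E
```

```text
{'clock': np.float64(0.0), 'qpos': array([ 1.43 ,  0.359,  0.011, -0.   , -1.224, -0.288]), 'joint_vel': array([-0.001,  0.001,  0.001, -0.   , -0.002, -0.   ]), 'effort': array([ 2.0000e-03, -5.8332e+01,  2.9343e+01,  6.9370e+00, -6.0000e-03,
       -0.0000e+00]), 'position': array([0.28 , 0.613, 0.23 ]), 'ee_rot': array([-3.141e+00, -2.000e-03, -2.000e+00]), 'ft_force': array([ 0.123, -0.696,  0.6  ]), 'wrist_torque': array([-0.022,  0.015, -0.03 ]), 'opening': np.float64(1.001)}
top [0.35564587 0.01848594 1.03598194] [ 0.14947471  0.02461008 -1.58534371]
bin_a_grip 0.97 [0.415 0.12  0.081] [[278. 293.]]
bin_a_grip 0.96 [0.548 0.148 0.081] [[263. 223.]]
tray 0.93 [ 0.554 -0.289  0.002] [[479. 224.]]
scene [0.88009505 0.04429485 0.85636746] [0.44465881 0.01083289 1.58740388]
bin_a_grip 0.74 [0.415 0.122 0.08 ] [[384. 187.]]
bin_a_grip 0.56 [0.545 0.151 0.076] [[403. 257.]]
tray 0.68 [ 0.559 -0.291 -0.002] [[152. 278.]]
```

View pics/top0.png

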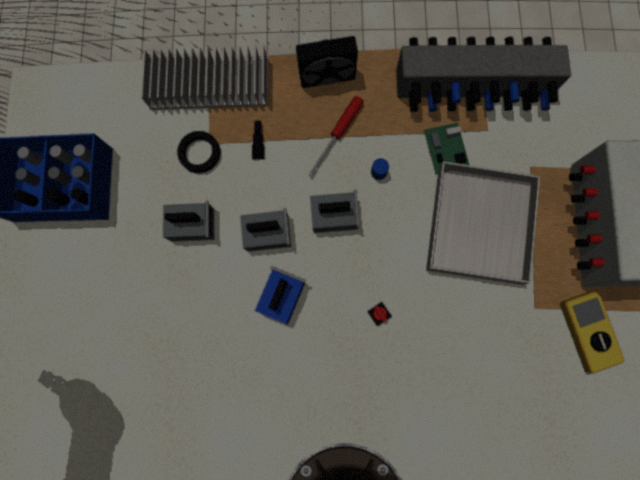

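View pics/scene0.png

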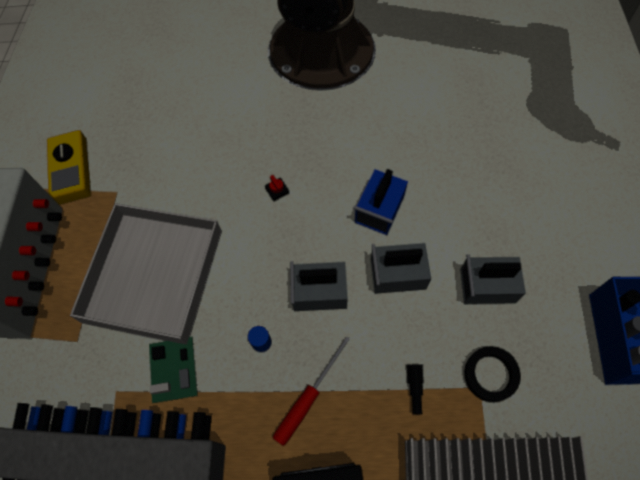

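The three grey bins are at top pixels (183,220), (265,228) and (335,210), with the tray at (484,224). The blue look-alike at (278,297) is to be left alone. The arm cannot pitch, so I'll tip each bin by letting it turn in the pinch against the tray's wall and floor. First, a closer wrist view.

```bash
python3 -m pendant '[{"x":0.283,"y":-0.4375,"z":-0.12,"twist":1.14},{"x":0.283,"y":-0.4375,"z":-0.12,"twist":1.14},{"x":0.283,"y":-0.4375,"z":-0.12,"twist":1.14},{"x":0.283,"y":-0.4375,"z":-0.12,"twist":1.14},{"x":0.283,"y":-0.4375,"z":-0.12,"twist":1.14},{"x":0.283,"y":-0.4375,"z":-0.12,"twist":1.14},{"x":0.283,"y":-0.4375,"z":-0.12,"twist":1.14},{"x":0.283,"y":-0.4375,"z":-0.12,"twist":1.14},{"x":0.283,"y":-0.4375,"z":-0.12,"twist":1.14},{"x":0.283,"y":-0.4375,"z":-0.12,"twist":1.14},{"x":0.283,"y":-0.4375,"z":-0.12,"twist":1.14}]'
python3 - <<'E'
from h import *
o=ctrl.get_obs(); c=ctrl.camera('wrist'); cv2.imwrite('pics/w1.png',c['image']); T=campose(c,o)
print(o['position'],o['ee_rot'],np.array(c['hand_eye']).round(3).tolist())
for t in ['bin_a_grip','tray']:
  for r in ctrl.place_of(t,'wrist'):
    w=T[:3,:3]@r['at']+T[:3,3]; print(t,round(r['p'],2),w.round(3),proj(c,T,w[None]).round(0))
for i,r in enumerate(ctrl.outline_of('bin_a_grip','wrist')):
    m=r['mask']; g=cv2.cvtColor(c['image'],cv2.COLOR_BGR2GRAY); yy,xx=np.nonzero(m); print(i,r['p'],m.sum(),xx.mean(),yy.mean())
E
```

```text
[0.28060921 0.61376513 0.23097634] [-3.14153592e+00 -5.14659639e-04 -1.99962054e+00] [[1.0, 0.0, 0.0, -0.0], [0.0, -0.95, -0.311, -0.08], [0.0, 0.311, -0.95, -0.142], [0.0, 0.0, 0.0, 1.0]]schema error: expected keys grip, x, y, z, twist
```

View pics/w1.png

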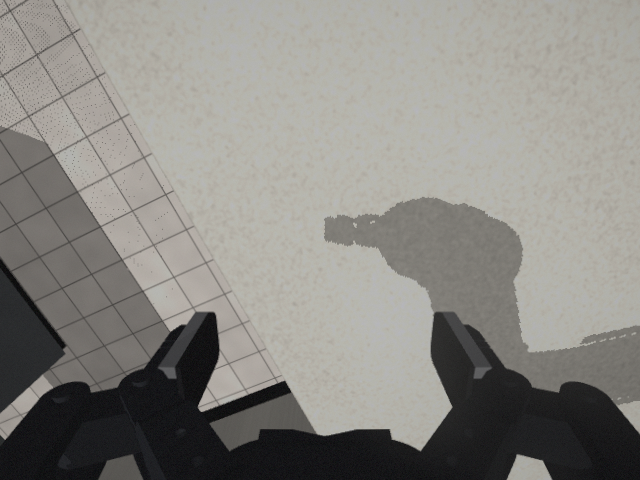

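```bash
python3 -m pendant '[{"grip":0.0854,"x":0.35,"y":-0.467,"z":-0.12,"twist":1.14},{"grip":0.0854,"x":0.35,"y":-0.467,"z":-0.12,"twist":1.14},{"grip":0.0854,"x":0.35,"y":-0.467,"z":-0.12,"twist":1.14},{"grip":0.0854,"x":0.35,"y":-0.467,"z":-0.12,"twist":1.14},{"grip":0.0854,"x":0.35,"y":-0.467,"z":-0.12,"twist":1.14},{"grip":0.0854,"x":0.35,"y":-0.467,"z":-0.12,"twist":1.14},{"grip":0.0854,"x":0.35,"y":-0.467,"z":-0.12,"twist":1.14},{"grip":0.0854,"x":0.35,"y":-0.467,"z":-0.12,"twist":1.14},{"grip":0.0854,"x":0.35,"y":-0.467,"z":-0.12,"twist":1.14},{"grip":0.0854,"x":0.35,"y":-0.467,"z":-0.12,"twist":1.14},{"grip":0.0854,"x":0.35,"y":-0.467,"z":-0.12,"twist":1.14},{"grip":0.0854,"x":0.35,"y":-0.467,"z":-0.12,"twist":1.14}]'
cat > look.py <<'E'
from h import *
import sys
o=ctrl.get_obs(); c=ctrl.camera('wrist'); cv2.imwrite('pics/%s.png'%sys.argv[1],c['image']); T=campose(c,o)
print(o['clock'],o['position'].round(4),o['ee_rot'].round(3))
for t in ['bin_a_grip','tray']:
  for r in ctrl.place_of(t,'wrist'):
    w=T[:3,:3]@r['at']+T[:3,3]; print(t,round(r['p'],2),w.round(3),proj(c,T,w[None]).round(0))
g=cv2.cvtColor(c['image'],cv2.COLOR_BGR2GRAY)
for r in ctrl.outline_of('bin_a_grip','wrist'):
    m=r['mask']; yy,xx=np.nonzero(m); 
    # black bar inside mask
    k=(m&(g<32)).astype(np.uint8); n,l,s,ce=cv2.connectedComponentsWithStats(k)
    if n<2: continue
    i=1+s[1:,4].argmax(); y,x=np.nonzero(l==i)
    W=np.array([ray(c,T,p,0.096)[:2] for p in zip(x[::7],y[::7])])
    (cx,cy),wh,_=rr=cv2.minAreaRect(W.astype(np.float32)*1000); bp=cv2.boxPoints(rr)
    e=max([bp[1]-bp[0],bp[2]-bp[1]],key=np.linalg.norm); e=e*np.sign(e[1])
    print('mask',round(r['p'],2),m.sum(),xx.mean().round(),yy.mean().round(),'bar',round(cx),round(cy),np.round(wh),'dev from +y deg',np.degrees(np.arctan2(-e[0],e[1])).round(1))
E
python3 look.py w2
```

```text
clock: 2.0
position: [0.5596, 0.1014, 0.3511]
ee_rot: [3.141, -0.0, -3.14]
ft_force: [-0.7, -0.7, -1.0]
opening: 1.0
2.0 [0.5596 0.1014 0.3511] [ 3.141 -0.    -3.14 ]
bin_a_grip 0.97 [0.413 0.122 0.079] [[453. 212.]]
bin_a_grip 0.92 [0.544 0.145 0.076] [[337. 231.]]
```

View pics/w2.png

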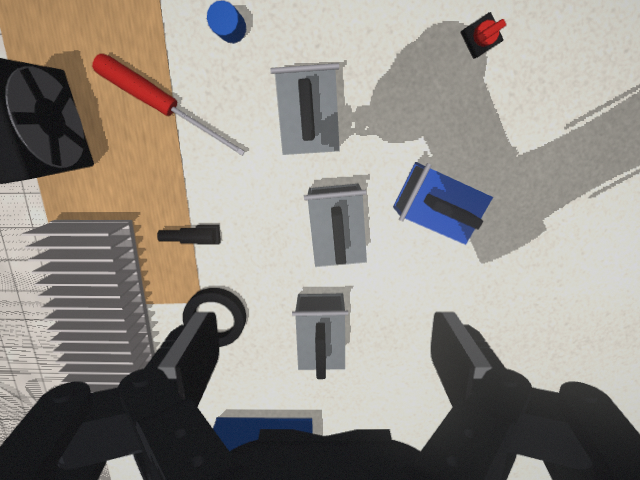

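Picture: grey bins at (307,110), (338,225) and (321,335), each with its flap rod toward −y. The blue look-alike at (445,205) will be left alone. Next I'll segment the bars and roofs.

```bash
cat > bars.py <<'E'
from h import *
o=ctrl.get_obs(); c=ctrl.camera('wrist'); T=campose(c,o); g=cv2.cvtColor(c['image'],cv2.COLOR_BGR2GRAY)
hsv=cv2.cvtColor(c['image'],cv2.COLOR_BGR2HSV)
for n,(u,v,x0,x1,y0,y1) in dict(near=(320,345,300,345,316,384),mid=(338,235,318,358,203,268),far=(306,110,290,325,72,146)).items():
    k=np.zeros_like(g); k[y0:y1,x0:x1]=g[y0:y1,x0:x1]<62
    nn,l,s,ce=cv2.connectedComponentsWithStats(k); i=1+s[1:,4].argmax(); y,x=np.nonzero(l==i)
    rr=cv2.minAreaRect(np.stack([x,y],1).astype(np.float32)); bp=cv2.boxPoints(rr); bp=bp[bp[:,1].argsort()]
    a=(bp[0]+bp[1])/2; b=(bp[2]+bp[3])/2
    A=ray(c,T,a,.096)[:2];B=ray(c,T,b,.096)[:2]; e=B-A
    print(n,s[i].tolist(),a,b,A.round(3),B.round(3),'len',np.linalg.norm(e).round(3),'dev',np.degrees(np.arctan2(-e[0],e[1])).round(1))
# roof corners by hand: flapL,flapR,backR,backL at z .054
for n,P in dict(far=[(272,68),(343,65),(340,151),(283,154)],mid=[(308,195),(363,189),(367,262),(317,266)],near=[(294,313),(349,312),(345,369),(298,370)]).items():
    W=np.array([ray(c,T,p,.054)[:2] for p in P]); e=(W[2]+W[3]-W[0]-W[1])/2
    print(n,'centre',W.mean(0).round(3),'len',np.linalg.norm(e).round(3),'dev',np.degrees(np.arctan2(-e[0],e[1])).round(1))
E
python3 bars.py
python3 - <<'E'
from h import *
c=ctrl.camera('top');T=campose(c)
for P in [(334,209),(262,228),(183,218)]: print(ray(c,T,P,.096))
for r in ctrl.outline_of('tray','top'):
    m=r['mask'].astype(np.uint8); ct=max(cv2.findContours(m,0,2)[0],key=cv2.contourArea); bp=cv2.boxPoints(cv2.minAreaRect(ct))
    print(r['p'],bp.round(0).tolist(),[ray(c,T,p,.045)[:2].round(3).tolist() for p in bp])
E
```

```text
near [315, 322, 10, 56, 505] [319.5 322. ] [319.5 377. ] [0.565 0.255] [0.565 0.335] len 0.08 dev -0.1
mid [331, 206, 12, 18, 90] [335.      205.99998] [338.53845 223.6923 ] [0.548 0.111] [0.544 0.131] len 0.02 dev 11.8
far [299, 77, 16, 63, 741] [304.37057  77.18781] [308.77158 138.80203] [ 0.58  -0.018] [0.576 0.041] len 0.059 dev 3.7
far centre [0.576 0.012] len 0.091 dev 2.3
mid centre [0.542 0.15 ] len 0.092 dev 5.8
near centre [0.563 0.31 ] len 0.09 dev 0.0
[0.57002915 0.01177647 0.096     ]
[0.53615283 0.14821139 0.096     ]
[0.55867598 0.30009354 0.096     ]
0.93 [[424.0, 272.0], [438.0, 160.0], [544.0, 173.0], [530.0, 285.0]] [[0.453, -0.162], [0.68, -0.202], [0.649, -0.416], [0.422, -0.369]]
```

```bash
python3 -m pendant '[{"grip":0.05,"x":-0.017,"y":-0.089,"z":0.06,"twist":-0.044},{"grip":0.05,"x":-0.017,"y":-0.089,"z":0.12,"twist":-0.044},{"grip":0.05,"x":-0.017,"y":-0.089,"z":0.18,"twist":-0.044},{"grip":0.05,"x":-0.017,"y":-0.089,"z":0.23,"twist":-0.044},{"grip":0.05,"x":-0.017,"y":-0.089,"z":0.265,"twist":-0.044},{"grip":0.05,"x":-0.017,"y":-0.089,"z":0.288,"twist":-0.044},{"grip":0.05,"x":-0.017,"y":-0.089,"z":0.288,"twist":-0.044},{"grip":0.05,"x":-0.017,"y":-0.089,"z":0.288,"twist":-0.044}]' 30
python3 -c "
from h import *
c=ctrl.camera('wrist');cv2.imwrite('pics/w3.png',c['image'])"
```

```text
clock: 3.35
position: [0.578, 0.0128, 0.0645]
ee_rot: [3.141, 0.002, -3.095]
ft_force: [-0.0, 0.3, 0.1]
opening: 0.587
```

View pics/w3.png

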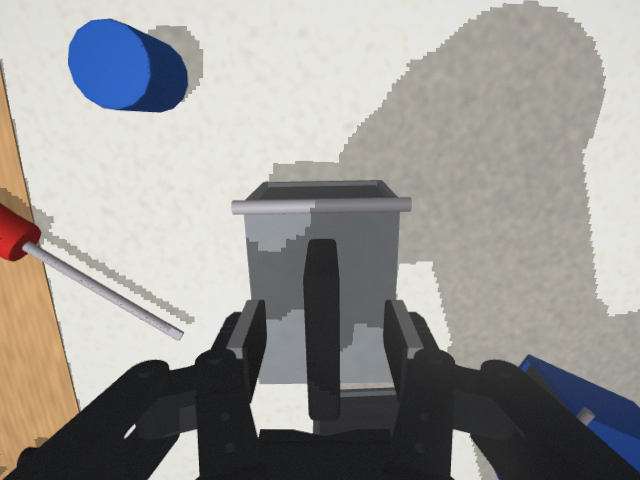

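The pads straddle the bar at (322,330) and are well centred. Next I close and lift to weigh.

```bash
python3 -m pendant '[{"grip":0,"x":0,"y":0,"z":0,"twist":0},{"grip":0,"x":0,"y":0,"z":0,"twist":0},{"grip":0,"x":0,"y":0,"z":0,"twist":0},{"grip":0,"x":0,"y":0,"z":0,"twist":0},{"grip":0,"x":0,"y":0,"z":-0.03,"twist":0},{"grip":0,"x":0,"y":0,"z":-0.06,"twist":0},{"grip":0,"x":0,"y":0,"z":-0.06,"twist":0},{"grip":0,"x":0,"y":0,"z":-0.06,"twist":0}]' 30
python3 -c "
from h import *
o=ctrl.get_obs();print(o['ft_force'],o['wrist_torque'],o['position'])
c=ctrl.camera('wrist');cv2.imwrite('pics/w4.png',c['image'])
o=ctrl.get_obs();print(o['ft_force'],o['wrist_torque'])"
```

```text
clock: 4.4
position: [0.5756, 0.0122, 0.1216]
ee_rot: [3.142, -0.003, -3.096]
ft_force: [-1.1, -0.7, -5.2]
opening: 0.135
[-1.12574671 -0.68403233 -5.18360514] [-0.01719289 -0.01487966  0.00473188] [0.57560382 0.01223515 0.12162734]
[-1.24861053 -0.09006702 -5.15670013] [-0.06616874  0.06367802  0.01246127]
```

5.2 N means this bin is heavy. Carrying it to the tray's near wall.

```bash
python3 -m pendant '[{"grip":0,"x":0.0,"y":0,"z":-0.025,"twist":0},{"grip":0,"x":0.005,"y":-0.06,"z":-0.025,"twist":0.05},{"grip":0,"x":0.01,"y":-0.11,"z":-0.025,"twist":0.1},{"grip":0,"x":0.015,"y":-0.16,"z":-0.025,"twist":0.15},{"grip":0,"x":0.02,"y":-0.21,"z":-0.025,"twist":0.193},{"grip":0,"x":0.0226,"y":-0.241,"z":-0.025,"twist":0.193},{"grip":0,"x":0.0226,"y":-0.241,"z":-0.025,"twist":0.193},{"grip":0,"x":0.0226,"y":-0.241,"z":-0.025,"twist":0.193}]' 30
python3 - <<'E'
from h import *
o=ctrl.get_obs(); print(o['position'].round(4),o['ee_rot'].round(3))
c=ctrl.camera('scene');T=campose(c);cv2.imwrite('pics/s1.png',cv2.resize(c['image'][150:400,40:340],None,fx=2.4,fy=2.4))
c=ctrl.camera('top');cv2.imwrite('pics/t1.png',c['image'])
T=campose(c)
for P in [(443,165),(538,178),(527,283),(429,270)]: print(ray(c,T,P,.045))
E
```

```text
clock: 5.45
position: [0.5647, -0.2291, 0.1468]
ee_rot: [3.141, -0.003, 2.994]
ft_force: [-0.4, 0.1, -5.0]
opening: 0.134
[ 0.5647 -0.2291  0.1468] [ 3.141e+00 -3.000e-03  2.994e+00]
[ 0.66863151 -0.21059046  0.045     ]
[ 0.63873334 -0.4027446   0.045     ]
[ 0.42700546 -0.36358341  0.045     ]
[ 0.4562911  -0.17190665  0.045     ]
```

View pics/s1.png

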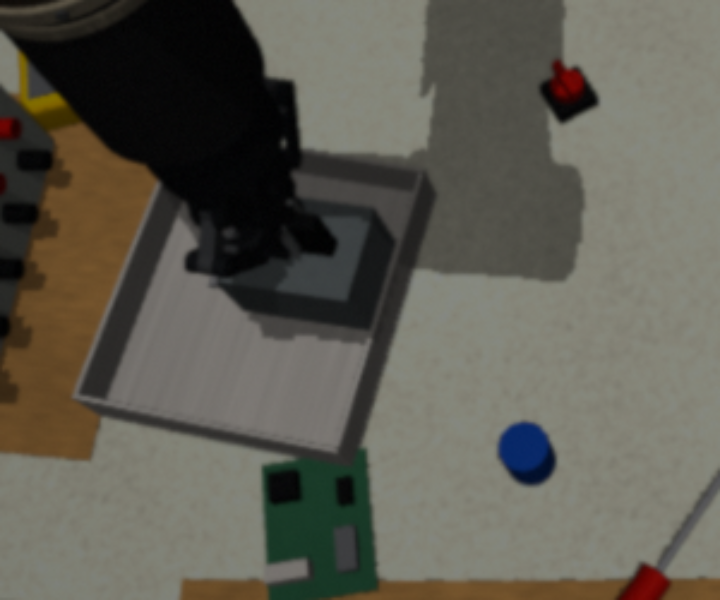

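```bash
python3 -m pendant '[{"grip":0,"x":0,"y":0,"z":0.037,"twist":0},{"grip":0,"x":0,"y":-0.008,"z":0.044,"twist":0},{"grip":0,"x":0,"y":-0.017,"z":0.051,"twist":0},{"grip":0,"x":0,"y":-0.023,"z":0.058,"twist":0},{"grip":0,"x":0,"y":-0.028,"z":0.064,"twist":0},{"grip":0,"x":0,"y":-0.031,"z":0.069,"twist":0},{"grip":0,"x":0,"y":-0.030,"z":0.071,"twist":0},{"grip":0,"x":0,"y":-0.030,"z":0.071,"twist":0}]' 20
python3 - <<'E'
from h import *
o=ctrl.get_obs(); print(o['position'].round(4),o['ft_force'])
c=ctrl.camera('wrist');a=c['image']
c=ctrl.camera('scene');b=cv2.resize(c['image'][200:350,60:260],(640,480))
cv2.imwrite('pics/s2.png',cv2.resize(np.hstack([a,b]),(800,300)))
E
```

```text
clock: 6.55
position: [0.5616, -0.263, 0.0809]
ee_rot: [-3.137, 0.003, 2.995]
ft_force: [-5.9, -13.2, 14.6]
opening: 0.136
[ 0.5616 -0.263   0.0809] [ -5.89703972 -13.21979561  14.56130551]
```

View pics/s2.png

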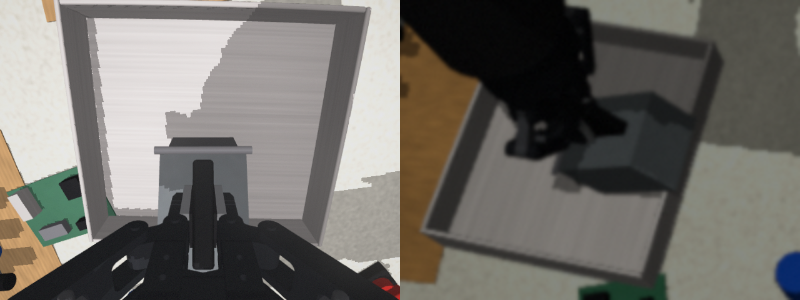

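```bash
cat > ang.py <<'E'
from h import *
import sys
# rod row in the wrist image for tilt th; grasp->rod (-46,-28)mm (L offset arg), tool frame: y=bin x, z=down
c=ctrl.camera('wrist'); H=np.array(c['hand_eye']); img=c['image']
L=float(sys.argv[1]) if len(sys.argv)>1 else 28
for th in range(0,91,5):
    t=np.radians(th); y=-46*np.cos(t)+L*np.sin(t); z=-46*np.sin(t)-L*np.cos(t)
    P=np.array([[sx*.0395,y/1e3,-.019-z/1e3] for sx in(-1,1)])
    p=proj(c,H,P); print(th,p.round(0).tolist(),end=' ; ')
cv2.imwrite('pics/%s.png'%sys.argv[2],img)
E
python3 ang.py 28 w5
```

```text
0 [[229.0, 205.0], [419.0, 205.0]] ; 5 [[232.0, 209.0], [417.0, 209.0]] ; 10 [[234.0, 214.0], [414.0, 214.0]] ; 15 [[237.0, 219.0], [412.0, 219.0]] ; 20 [[239.0, 225.0], [410.0, 225.0]] ; 25 [[241.0, 231.0], [408.0, 231.0]] ; 30 [[242.0, 238.0], [406.0, 238.0]] ; 35 [[244.0, 245.0], [405.0, 245.0]] ; 40 [[245.0, 252.0], [404.0, 252.0]] ; 45 [[246.0, 259.0], [402.0, 259.0]] ; 50 [[247.0, 267.0], [402.0, 267.0]] ; 55 [[248.0, 275.0], [401.0, 275.0]] ; 60 [[249.0, 284.0], [400.0, 284.0]] ; 65 [[249.0, 292.0], [400.0, 292.0]] ; 70 [[249.0, 301.0], [399.0, 301.0]] ; 75 [[249.0, 309.0], [399.0, 309.0]] ; 80 [[249.0, 318.0], [399.0, 318.0]] ; 85 [[249.0, 327.0], [399.0, 327.0]] ; 90 [[249.0, 336.0], [400.0, 336.0]] ;
```

```bash
python3 -m pendant '[{"grip":0,"x":0,"y":0.004,"z":0,"twist":0},{"grip":0,"x":0,"y":0.006,"z":0,"twist":0},{"grip":0,"x":0,"y":0.002,"z":0.003,"twist":0},{"grip":0,"x":0,"y":-0.004,"z":0.006,"twist":0},{"grip":0,"x":0,"y":-0.010,"z":0.009,"twist":0},{"grip":0,"x":0,"y":-0.016,"z":0.011,"twist":0},{"grip":0,"x":0,"y":-0.020,"z":0.012,"twist":0},{"grip":0,"x":0,"y":-0.020,"z":0.012,"twist":0}]' 20
python3 ang.py 28 w6 >/dev/null; python3 -c "
from h import *
a=cv2.imread('pics/w6.png'); b=ctrl.camera('scene')['image'];b=cv2.resize(b[200:350,60:260],(640,480))
cv2.imwrite('pics/s3.png',cv2.resize(np.hstack([a,b]),(800,300)))
g=cv2.cvtColor(a,cv2.COLOR_BGR2GRAY); print(g[195:340:3,270].tolist())"
```

```text
clock: 7.7
position: [0.5609, -0.2821, 0.0749]
ee_rot: [-3.136, 0.008, 2.998]
ft_force: [-14.0, 2.8, 54.5]
opening: 0.135
[157, 155, 155, 155, 155, 157, 153, 152, 153, 155, 155, 224, 222, 120, 125, 135, 124, 106, 106, 106, 103, 104, 105, 105, 102, 105, 105, 105, 106, 105, 105, 105, 104, 103, 103, 104, 105, 138, 141, 141, 140, 140, 139, 139, 139, 137, 137, 97, 60]
```

View pics/s3.png

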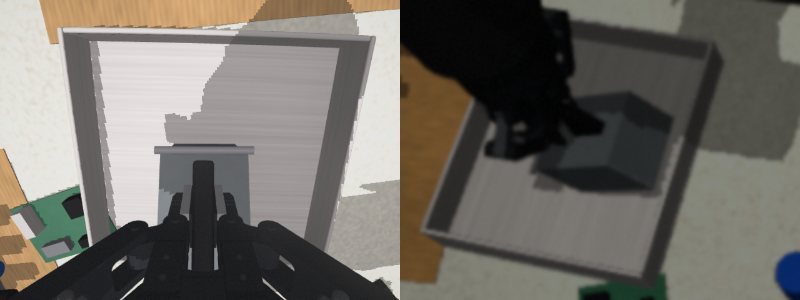

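The bin is at about 32° but jammed against the floor. A better lever is to push its flap face, low down, against a wall top. The −x wall has free space behind it. I'll lift, turn the flap toward −x and go there.

```bash
python3 -m pendant '[{"grip":0,"x":0,"y":0.01,"z":-0.05,"twist":0},{"grip":0,"x":0,"y":0.0,"z":-0.1,"twist":0.18},{"grip":0,"x":0.01,"y":0,"z":-0.1,"twist":0.36},{"grip":0,"x":0.02,"y":0,"z":-0.1,"twist":0.54},{"grip":0,"x":0.03,"y":0,"z":-0.1,"twist":0.72},{"grip":0,"x":0.045,"y":0,"z":-0.1,"twist":0.9},{"grip":0,"x":0.06,"y":0,"z":-0.1,"twist":1.08},{"grip":0,"x":0.075,"y":-0.003,"z":-0.1,"twist":1.26},{"grip":0,"x":0.086,"y":-0.006,"z":-0.1,"twist":1.44},{"grip":0,"x":0.086,"y":-0.006,"z":-0.1,"twist":1.571},{"grip":0,"x":0.086,"y":-0.006,"z":-0.1,"twist":1.571},{"grip":0,"x":0.086,"y":-0.006,"z":-0.1,"twist":1.571}]' 30
python3 - <<'E'
from h import *
o=ctrl.get_obs(); print(o['position'].round(4),o['ee_rot'],o['qpos'].round(2))
c=ctrl.camera('wrist');a=c['image']; g=cv2.cvtColor(a,cv2.COLOR_BGR2GRAY); print(g[195:340:3,270].tolist())
T=campose(c,o)
b=ctrl.camera('scene')['image'];b=cv2.resize(b[200:350,60:260],(640,480))
cv2.imwrite('pics/s4.png',cv2.resize(np.hstack([a,b]),(800,300)))
E
```

```text
clock: 9.3
position: [0.4721, -0.2724, 0.1654]
ee_rot: [-3.141, 0.0, 1.426]
ft_force: [0.3, -1.0, -2.3]
opening: 0.132
[ 0.4721 -0.2724  0.1654] [-3.14147686e+00  6.54488255e-05  1.42633763e+00] [-0.16  0.2  -0.37  0.   -1.   -1.55]
[113, 158, 138, 154, 155, 155, 155, 156, 155, 154, 155, 154, 82, 92, 124, 137, 123, 103, 105, 105, 104, 104, 104, 104, 104, 104, 105, 106, 106, 105, 105, 105, 105, 105, 103, 105, 107, 108, 108, 106, 105, 106, 106, 106, 105, 106, 105, 77, 50]
```

View pics/s4.png

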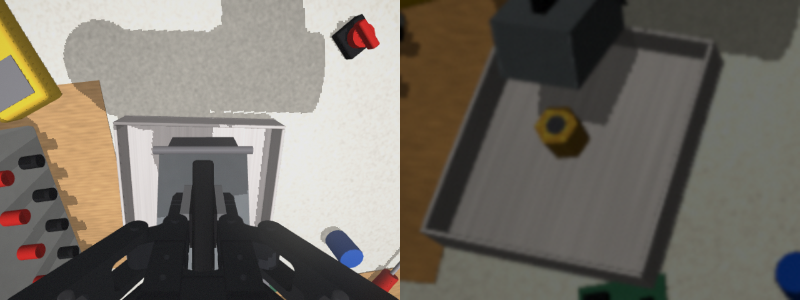

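The post has dropped into the tray, at scene crop (562,130), and the wrist reads 2.3 N, so this bin is empty. I'll return it to its spot. At about 32° it will rock upright when I release it near the bench.

```bash
python3 -m pendant '[{"grip":0,"x":0.03,"y":0.03,"z":0,"twist":-0.18},{"grip":0,"x":0.07,"y":0.05,"z":0,"twist":-0.36},{"grip":0,"x":0.11,"y":0.063,"z":0,"twist":-0.54},{"grip":0,"x":0.15,"y":0.063,"z":0,"twist":-0.72},{"grip":0,"x":0.19,"y":0.063,"z":0,"twist":-0.9},{"grip":0,"x":0.23,"y":0.063,"z":0.01,"twist":-1.08},{"grip":0,"x":0.27,"y":0.063,"z":0.03,"twist":-1.26},{"grip":0,"x":0.296,"y":0.063,"z":0.05,"twist":-1.44},{"grip":0,"x":0.296,"y":0.063,"z":0.07,"twist":-1.6},{"grip":0,"x":0.296,"y":0.063,"z":0.08,"twist":-1.6},{"grip":0,"x":0.296,"y":0.063,"z":0.084,"twist":-1.6},{"grip":0,"x":0.296,"y":0.063,"z":0.084,"twist":-1.6}]' 30
python3 -c "
from h import *
b=ctrl.camera('scene')['image'];cv2.imwrite('pics/s5.png',b)"
```

```text
clock: 10.9
position: [0.5782, 0.011, 0.0816]
ee_rot: [-3.142, 0.0, 3.021]
ft_force: [0.2, 0.1, -2.3]
opening: 0.133
```

```bash
python3 -m pendant '[{"grip":0,"x":0,"y":0,"z":0.004,"twist":0},{"grip":0,"x":0,"y":0,"z":0.005,"twist":0},{"grip":0.03,"x":0,"y":0,"z":0.005,"twist":0},{"grip":0.05,"x":0,"y":0,"z":0.005,"twist":0},{"grip":0.05,"x":0,"y":0,"z":0.005,"twist":0},{"grip":0.05,"x":0,"y":0,"z":-0.05,"twist":0},{"grip":0.05,"x":0,"y":0.06,"z":-0.1,"twist":0},{"grip":0.05,"x":-0.02,"y":0.12,"z":-0.15,"twist":0},{"grip":0.05,"x":-0.02,"y":0.12,"z":-0.15,"twist":0}]' 30
python3 look.py w7; python3 - <<'E'
from h import *
a=cv2.imread('pics/w7.png'); b=ctrl.camera('scene')['image']
cv2.imwrite('pics/s6.png',cv2.resize(np.hstack([a,b]),(800,300)))
E
```

```text
clock: 12.08
position: [0.6133, 0.1304, 0.2342]
ee_rot: [3.14, 0.003, 3.025]
ft_force: [0.3, 0.1, -0.2]
opening: 0.579
12.075 [0.6133 0.1304 0.2342] [3.140e+00 3.000e-03 3.025e+00]
bin_a_grip 0.87 [0.412 0.121 0.081] [[572. 183.]]
bin_a_grip 0.74 [0.542 0.149 0.082] [[413. 234.]]
tray 0.52 [0.562 0.306 0.079] [[398. 389.]]
mask 0.88 10099 542.0 172.0 bar 429 114 [12. 65.] dev from +y deg 66.8
```

View pics/s6.png

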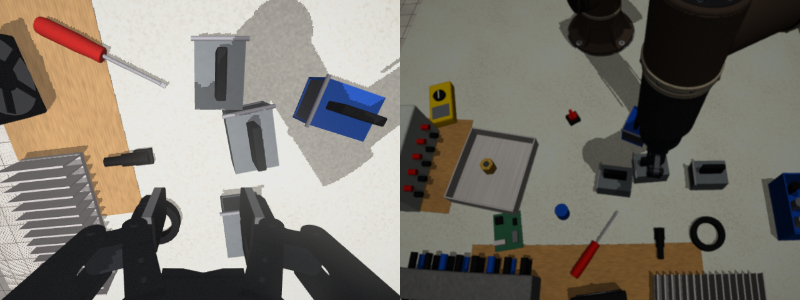

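Bin 1 stands upright at (220,75) and its post is in the tray. Next, the mid bin.

```bash
python3 -m pendant '[{"grip":0.05,"x":0.0716,"y":0.0095,"z":0.0,"twist":-0.18},{"grip":0.05,"x":0.0716,"y":0.0095,"z":0.05,"twist":-0.22},{"grip":0.05,"x":0.0716,"y":0.0095,"z":0.1,"twist":-0.22},{"grip":0.05,"x":0.0716,"y":0.0095,"z":0.14,"twist":-0.22},{"grip":0.05,"x":0.0716,"y":0.0095,"z":0.16,"twist":-0.22},{"grip":0.05,"x":0.0716,"y":0.0095,"z":0.171,"twist":-0.22},{"grip":0.05,"x":0.0716,"y":0.0095,"z":0.171,"twist":-0.22},{"grip":0.05,"x":0.0716,"y":0.0095,"z":0.171,"twist":-0.22}]' 30 && python3 -m pendant '[{"grip":0,"x":0,"y":0,"z":0,"twist":0},{"grip":0,"x":0,"y":0,"z":0,"twist":0},{"grip":0,"x":0,"y":0,"z":0,"twist":0},{"grip":0,"x":0,"y":0,"z":0,"twist":0},{"grip":0,"x":0,"y":0,"z":-0.03,"twist":0},{"grip":0,"x":0,"y":0,"z":-0.06,"twist":0},{"grip":0,"x":0,"y":0,"z":-0.06,"twist":0},{"grip":0,"x":0,"y":0,"z":-0.06,"twist":0}]' 30
```

```text
clock: 13.32
position: [0.5425, 0.1461, 0.0612]
ee_rot: [3.141, 0.001, -3.04]
ft_force: [0.7, 0.5, 0.4]
opening: 0.583
clock: 14.32
position: [0.5412, 0.1458, 0.1194]
ee_rot: [-3.141, -0.001, -3.04]
ft_force: [-0.1, -0.9, -2.7]
opening: 0.137
```

2.7 N means this one is light, so I'll set it back and go to the near bin.

```bash
python3 -m pendant '[{"grip":0,"x":0,"y":0,"z":0.03,"twist":0},{"grip":0,"x":0,"y":0,"z":0.055,"twist":0},{"grip":0,"x":0,"y":0,"z":0.0595,"twist":0},{"grip":0,"x":0,"y":0,"z":0.0595,"twist":0},{"grip":0.03,"x":0,"y":0,"z":0.0595,"twist":0},{"grip":0.05,"x":0,"y":0,"z":0.0595,"twist":0},{"grip":0.05,"x":0,"y":0,"z":0.0595,"twist":0},{"grip":0.05,"x":0,"y":0,"z":0.0,"twist":0},{"grip":0.05,"x":-0.02,"y":0.05,"z":-0.05,"twist":0.1},{"grip":0.05,"x":-0.037,"y":0.11,"z":-0.05,"twist":0.1},{"grip":0.05,"x":-0.037,"y":0.158,"z":-0.05,"twist":0.1},{"grip":0.05,"x":-0.037,"y":0.158,"z":-0.05,"twist":0.1}]' 30
python3 look.py w8
```

```text
clock: 15.82
position: [0.5625, 0.3105, 0.1698]
ee_rot: [3.141, 0.0, -3.136]
ft_force: [-0.2, -0.5, -0.3]
opening: 0.583
15.825 [0.5625 0.3105 0.1698] [ 3.141  0.    -3.136]
mask 0.77 7426 364.0 34.0 bar 540 179 [15. 14.] dev from +y deg -87.2
mask 0.61 3011 564.0 14.0 bar 433 171 [0. 0.] dev from +y deg -0.0
```

```bash
python3 -m pendant '[{"grip":0.05,"x":0,"y":-0.004,"z":0.05,"twist":0},{"grip":0.05,"x":0,"y":-0.004,"z":0.09,"twist":0},{"grip":0.05,"x":0,"y":-0.004,"z":0.107,"twist":0},{"grip":0.05,"x":0,"y":-0.004,"z":0.107,"twist":0},{"grip":0.05,"x":0,"y":-0.004,"z":0.107,"twist":0}]' 30 && python3 -m pendant '[{"grip":0,"x":0,"y":0,"z":0,"twist":0},{"grip":0,"x":0,"y":0,"z":0,"twist":0},{"grip":0,"x":0,"y":0,"z":0,"twist":0},{"grip":0,"x":0,"y":0,"z":0,"twist":0},{"grip":0,"x":0,"y":0,"z":-0.03,"twist":0},{"grip":0,"x":0,"y":0,"z":-0.06,"twist":0},{"grip":0,"x":0,"y":0,"z":-0.12,"twist":0},{"grip":0,"x":0,"y":0,"z":-0.12,"twist":0},{"grip":0,"x":0,"y":0,"z":-0.12,"twist":0}]' 30
```

```text
clock: 16.65
position: [0.5638, 0.3035, 0.065]
ee_rot: [3.14, 0.002, -3.14]
ft_force: [1.3, 0.7, 1.3]
opening: 0.582
clock: 17.77
position: [0.5615, 0.3025, 0.1818]
ee_rot: [-3.141, -0.002, -3.14]
ft_force: [-0.6, 0.1, -5.8]
opening: 0.134
```

5.8 N means heavy. Carrying it to the tray's near wall, offset toward +x to stay clear of the first post.

```bash
python3 -m pendant '[{"grip":0,"x":0,"y":-0.04,"z":-0.03,"twist":0},{"grip":0,"x":-0.01,"y":-0.1,"z":-0.03,"twist":0},{"grip":0,"x":-0.02,"y":-0.16,"z":-0.03,"twist":0},{"grip":0,"x":-0.03,"y":-0.22,"z":-0.03,"twist":0},{"grip":0,"x":-0.04,"y":-0.28,"z":-0.03,"twist":0.05},{"grip":0,"x":-0.05,"y":-0.34,"z":-0.03,"twist":0.1},{"grip":0,"x":-0.057,"y":-0.4,"z":-0.03,"twist":0.149},{"grip":0,"x":-0.057,"y":-0.45,"z":-0.03,"twist":0.149},{"grip":0,"x":-0.057,"y":-0.5,"z":0.0,"twist":0.149},{"grip":0,"x":-0.057,"y":-0.541,"z":0.035,"twist":0.149},{"grip":0,"x":-0.057,"y":-0.541,"z":0.035,"twist":0.149},{"grip":0,"x":-0.057,"y":-0.541,"z":0.035,"twist":0.149}]' 30
python3 - <<'E'
from h import *
c=ctrl.camera('scene');T=campose(c);h=cv2.cvtColor(c['image'],cv2.COLOR_BGR2HSV)
k=cv2.inRange(h,(12,90,50),(32,255,255)); k[:, 230:]=0; k[:,:85]=0; k[:210]=0;k[335:]=0
n,l,s,ce=cv2.connectedComponentsWithStats(k)
for i in range(1,n):
    if s[i,4]>25: print(s[i].tolist(),ray(c,T,ce[i],.02).round(3))
E
```

```text
clock: 19.27
position: [0.6198, -0.2379, 0.1462]
ee_rot: [3.142, -0.004, 2.994]
ft_force: [0.5, 0.8, -3.6]
opening: 0.137
[85, 262, 5, 13, 39] [ 0.548 -0.409  0.02 ]
```

```bash
python3 -m pendant '[{"grip":0,"x":0,"y":0,"z":0.037,"twist":0},{"grip":0,"x":0,"y":-0.008,"z":0.044,"twist":0},{"grip":0,"x":0,"y":-0.017,"z":0.051,"twist":0},{"grip":0,"x":0,"y":-0.023,"z":0.058,"twist":0},{"grip":0,"x":0,"y":-0.028,"z":0.064,"twist":0},{"grip":0,"x":0,"y":-0.031,"z":0.069,"twist":0},{"grip":0,"x":0,"y":-0.028,"z":0.071,"twist":0},{"grip":0,"x":0,"y":-0.024,"z":0.071,"twist":0},{"grip":0,"x":0,"y":-0.024,"z":0.071,"twist":0},{"grip":0,"x":0,"y":-0.03,"z":0.02,"twist":0},{"grip":0,"x":0,"y":-0.03,"z":0.0,"twist":0},{"grip":0,"x":0,"y":-0.03,"z":0.0,"twist":0}]' 20
python3 - <<'E'
from h import *
o=ctrl.get_obs();print(o['ft_force'],o['wrist_torque'])
g=cv2.cvtColor(ctrl.camera('wrist')['image'],cv2.COLOR_BGR2GRAY); print(g[195:340:3,270].tolist())
E
```

```text
clock: 20.82
position: [0.6179, -0.2669, 0.1511]
ee_rot: [-3.142, 0.005, 2.996]
ft_force: [0.1, 1.1, -5.4]
opening: 0.132
[ 0.065787    1.1345119  -5.40073106] [-0.11350018 -0.02260147 -0.03931651]
[160, 155, 157, 154, 154, 154, 155, 159, 157, 157, 97, 62, 80, 148, 131, 126, 106, 106, 106, 106, 107, 104, 106, 106, 103, 105, 104, 106, 108, 106, 106, 104, 104, 103, 105, 105, 105, 107, 124, 147, 146, 146, 145, 143, 144, 143, 144, 102, 57]
```

Still heavy at about 31°, so I'll use the face push on the −x wall.

```bash
python3 -m pendant '[{"grip":0,"x":0.01,"y":0,"z":-0.01,"twist":0.18},{"grip":0,"x":0.03,"y":-0.01,"z":-0.01,"twist":0.36},{"grip":0,"x":0.05,"y":-0.02,"z":-0.01,"twist":0.54},{"grip":0,"x":0.07,"y":-0.03,"z":-0.01,"twist":0.72},{"grip":0,"x":0.09,"y":-0.03,"z":-0.01,"twist":0.9},{"grip":0,"x":0.11,"y":-0.03,"z":-0.01,"twist":1.08},{"grip":0,"x":0.125,"y":-0.03,"z":-0.01,"twist":1.26},{"grip":0,"x":0.14,"y":-0.03,"z":-0.01,"twist":1.44},{"grip":0,"x":0.14,"y":-0.03,"z":-0.01,"twist":1.571},{"grip":0,"x":0.14,"y":-0.03,"z":0.02,"twist":1.571},{"grip":0,"x":0.14,"y":-0.03,"z":0.046,"twist":1.571},{"grip":0,"x":0.14,"y":-0.03,"z":0.046,"twist":1.571}]' 30 
```

```text
clock: 22.38
position: [0.4774, -0.2768, 0.1026]
ee_rot: [3.135, 0.001, 1.426]
ft_force: [6.5, -0.2, 0.1]
opening: 0.136
```

```bash
python3 - <<'E'
from h import *
g=cv2.cvtColor(ctrl.camera('wrist')['image'],cv2.COLOR_BGR2GRAY); print(g[195:340:3,270].tolist())
c=ctrl.camera('scene');cv2.imwrite('pics/s7.png',cv2.resize(c['image'][190:350,60:260],None,fx=3,fy=3))
E
```

```text
[111, 112, 110, 113, 118, 157, 145, 64, 58, 66, 116, 131, 128, 117, 99, 107, 107, 106, 106, 107, 108, 107, 105, 105, 107, 107, 106, 106, 103, 105, 104, 104, 104, 105, 106, 105, 106, 105, 105, 106, 106, 104, 104, 103, 102, 104, 100, 76, 49]
```

```bash
python3 -m pendant '[{"grip":0,"x":0,"y":0.0,"z":-0.03,"twist":0},{"grip":0,"x":0,"y":0.028,"z":-0.03,"twist":0},{"grip":0,"x":0,"y":0.028,"z":0,"twist":0},{"grip":0,"x":0,"y":0.028,"z":0,"twist":0},{"grip":0,"x":0,"y":0.015,"z":0,"twist":0},{"grip":0,"x":0,"y":0.0,"z":0,"twist":0},{"grip":0,"x":0,"y":-0.008,"z":0,"twist":0},{"grip":0,"x":0,"y":-0.008,"z":0,"twist":0}]' 20
python3 - <<'E'
from h import *
a=ctrl.camera('wrist')['image'];g=cv2.cvtColor(a,cv2.COLOR_BGR2GRAY); print(g[195:340:3,270].tolist())
c=ctrl.camera('scene');b=cv2.resize(c['image'][190:350,60:260],(640,480))
cv2.imwrite('pics/s8.png',cv2.resize(np.hstack([a,b]),(800,300)))
E
```

```text
clock: 23.48
position: [0.4672, -0.276, 0.1045]
ee_rot: [3.136, 0.001, 1.424]
ft_force: [4.9, -2.1, 0.4]
opening: 0.137
[168, 165, 168, 170, 126, 114, 111, 111, 113, 113, 139, 156, 101, 122, 136, 124, 103, 110, 109, 109, 107, 109, 110, 109, 109, 108, 110, 110, 109, 110, 108, 108, 108, 106, 105, 108, 107, 108, 107, 109, 109, 108, 107, 106, 106, 106, 106, 79, 48]
```

Force is moderate at 5 N and the tilt is growing, so I'll keep pushing.

```bash
python3 -m pendant '[{"grip":0,"x":0,"y":-0.008,"z":0,"twist":0},{"grip":0,"x":0,"y":-0.016,"z":0,"twist":0},{"grip":0,"x":0,"y":-0.024,"z":0,"twist":0},{"grip":0,"x":0,"y":-0.032,"z":0,"twist":0},{"grip":0,"x":0,"y":-0.032,"z":0,"twist":0}]' 20
python3 - <<'E'
from h import *
a=ctrl.camera('wrist')['image'];g=cv2.cvtColor(a,cv2.COLOR_BGR2GRAY); print(g[195:340:3,270].tolist())
c=ctrl.camera('scene');b=cv2.resize(c['image'][190:350,60:260],(640,480))
cv2.imwrite('pics/s9.png',cv2.resize(np.hstack([a,b]),(800,300)))
E
```

```text
clock: 24.2
position: [0.4352, -0.2713, 0.1036]
ee_rot: [3.138, 0.001, 1.424]
ft_force: [4.0, -2.0, 2.5]
opening: 0.135
[166, 168, 169, 170, 168, 170, 173, 173, 174, 171, 174, 173, 172, 172, 172, 170, 165, 167, 166, 153, 127, 116, 109, 126, 135, 116, 100, 102, 100, 99, 100, 101, 100, 101, 101, 99, 101, 99, 101, 100, 100, 98, 100, 99, 100, 102, 101, 76, 45]
```

View pics/s9.png

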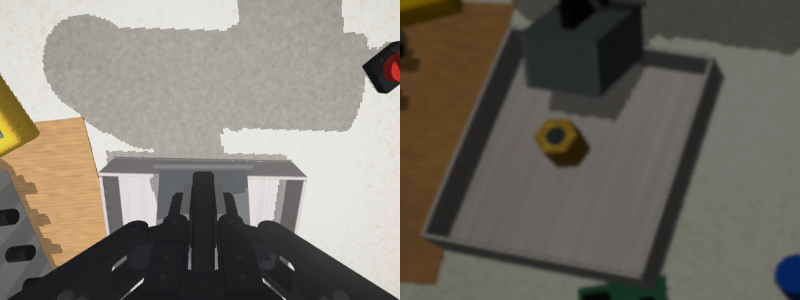

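```bash
python3 -m pendant '[{"grip":0,"x":0,"y":-0.005,"z":0,"twist":0},{"grip":0,"x":0,"y":-0.009,"z":0,"twist":0},{"grip":0,"x":0,"y":-0.009,"z":0,"twist":0},{"grip":0,"x":0,"y":0.045,"z":-0.02,"twist":0},{"grip":0,"x":0,"y":0.06,"z":-0.05,"twist":0},{"grip":0,"x":0,"y":0.06,"z":-0.06,"twist":0},{"grip":0,"x":0,"y":0.06,"z":-0.06,"twist":0},{"grip":0,"x":0,"y":0.06,"z":-0.06,"twist":0}]' 25
python3 - <<'E'
from h import *
o=ctrl.get_obs();print(o['ft_force'])
a=ctrl.camera('wrist')['image'];g=cv2.cvtColor(a,cv2.COLOR_BGR2GRAY); print(g[195:340:3,270].tolist())
E
```

```text
clock: 25.3
position: [0.4914, -0.2792, 0.1609]
ee_rot: [-3.139, -0.001, 1.423]
ft_force: [0.4, 1.0, -2.3]
opening: 0.132
[ 0.37549526  1.04323393 -2.31688027]
[156, 156, 156, 155, 155, 156, 155, 156, 156, 155, 153, 154, 154, 154, 154, 153, 152, 152, 152, 152, 151, 152, 151, 116, 72, 115, 131, 127, 117, 99, 98, 98, 97, 97, 99, 98, 98, 97, 98, 99, 99, 99, 98, 97, 96, 98, 96, 73, 48]
```

2.3 N, so the bin is empty, but it is tilted about 54°. I'll reduce that by pressing its underside edge over the −x wall from outside.

```bash
python3 -m pendant '[{"grip":0,"x":0,"y":-0.03,"z":-0.03,"twist":0},{"grip":0,"x":0,"y":-0.08,"z":-0.03,"twist":0},{"grip":0,"x":0,"y":-0.105,"z":0.02,"twist":0},{"grip":0,"x":0,"y":-0.105,"z":0.057,"twist":0},{"grip":0,"x":0,"y":-0.105,"z":0.057,"twist":0},{"grip":0,"x":0,"y":-0.089,"z":0.057,"twist":0},{"grip":0,"x":0,"y":-0.075,"z":0.055,"twist":0},{"grip":0,"x":0,"y":-0.070,"z":0.053,"twist":0},{"grip":0,"x":0,"y":-0.063,"z":0.052,"twist":0},{"grip":0,"x":0,"y":-0.055,"z":0.051,"twist":0},{"grip":0,"x":0,"y":-0.049,"z":0.050,"twist":0},{"grip":0,"x":0,"y":-0.049,"z":0.050,"twist":0}]' 20
python3 - <<'E'
from h import *
o=ctrl.get_obs();print(o['ft_force'])
a=ctrl.camera('wrist')['image'];g=cv2.cvtColor(a,cv2.COLOR_BGR2GRAY); print(g[195:340:3,270].tolist())
E
```

```text
clock: 26.85
position: [0.4453, -0.2725, 0.1123]
ee_rot: [3.141, 0.0, 1.424]
ft_force: [-0.5, -0.5, -2.4]
opening: 0.132
[-0.52516046 -0.48977497 -2.39928595]
[170, 173, 176, 170, 173, 173, 171, 173, 173, 171, 167, 166, 166, 166, 122, 113, 112, 113, 113, 111, 113, 151, 153, 146, 83, 116, 132, 125, 113, 100, 98, 97, 98, 99, 97, 98, 97, 99, 97, 101, 100, 98, 96, 97, 98, 96, 97, 73, 47]
```

```bash
python3 -m pendant '[{"grip":0,"x":0,"y":-0.02,"z":-0.04,"twist":0},{"grip":0,"x":0,"y":-0.075,"z":-0.03,"twist":0},{"grip":0,"x":0,"y":-0.075,"z":0.02,"twist":0},{"grip":0,"x":0,"y":-0.072,"z":0.02,"twist":0},{"grip":0,"x":0,"y":-0.056,"z":0.02,"twist":0},{"grip":0,"x":0,"y":-0.05,"z":0.016,"twist":0},{"grip":0,"x":0,"y":-0.044,"z":0.012,"twist":0},{"grip":0,"x":0,"y":-0.038,"z":0.009,"twist":0},{"grip":0,"x":0,"y":-0.032,"z":0.006,"twist":0},{"grip":0,"x":0,"y":-0.023,"z":0.004,"twist":0},{"grip":0,"x":0,"y":-0.015,"z":0.002,"twist":0},{"grip":0,"x":0,"y":-0.015,"z":0.002,"twist":0}]' 20
python3 - <<'E'
from h import *
o=ctrl.get_obs();print(o['ft_force'])
a=ctrl.camera('wrist')['image'];g=cv2.cvtColor(a,cv2.COLOR_BGR2GRAY); print(g[195:340:3,270].tolist())
E
```

```text
clock: 28.4
position: [0.4308, -0.2704, 0.1104]
ee_rot: [3.141, 0.0, 1.424]
ft_force: [0.0, -0.8, -2.5]
opening: 0.135
[ 0.01270323 -0.76305424 -2.54741607]
[168, 165, 166, 167, 169, 169, 168, 171, 175, 176, 170, 174, 174, 173, 172, 173, 170, 168, 166, 167, 152, 124, 112, 113, 80, 115, 132, 126, 108, 99, 98, 98, 97, 97, 99, 97, 99, 97, 100, 99, 99, 98, 97, 98, 96, 97, 96, 72, 46]
```

```bash
python3 - <<'E'
from h import *
a=ctrl.camera('wrist')['image'];g=cv2.cvtColor(a,cv2.COLOR_BGR2GRAY)
for r in range(264,288,3): print(r,g[r,225:425:4].tolist())
cv2.imwrite('pics/w10.png',a)
c=ctrl.camera('scene');b=c['image'];cv2.imwrite('pics/s10.png',b)
a2=cv2.resize(a[150:450,120:520],(400,300)); b2=cv2.resize(b[140:300,80:280],(400,320))
cv2.imwrite('pics/v10.png',np.hstack([cv2.resize(a2,(427,320)),b2])[:, :827][:, :800])
E
```

```text
264 [111, 111, 113, 111, 111, 110, 111, 111, 112, 113, 113, 113, 59, 59, 60, 59, 61, 58, 58, 59, 59, 59, 61, 61, 58, 62, 60, 60, 62, 62, 61, 64, 63, 66, 64, 67, 67, 67, 69, 116, 116, 116, 117, 118, 118, 117, 117, 118, 117, 118]
267 [113, 112, 112, 113, 113, 111, 107, 106, 105, 106, 105, 97, 73, 73, 73, 73, 73, 72, 71, 70, 72, 73, 71, 72, 72, 73, 73, 73, 75, 74, 75, 76, 77, 75, 78, 78, 78, 79, 79, 108, 107, 110, 109, 110, 109, 118, 116, 115, 116, 115]
270 [109, 109, 110, 107, 108, 110, 117, 116, 117, 117, 116, 116, 115, 117, 117, 116, 116, 116, 116, 114, 115, 116, 115, 115, 116, 117, 119, 116, 118, 116, 115, 119, 118, 116, 116, 117, 119, 120, 120, 119, 120, 119, 120, 121, 121, 115, 115, 114, 116, 114]
273 [111, 111, 111, 111, 112, 113, 133, 133, 133, 133, 132, 132, 132, 132, 134, 133, 134, 132, 133, 133, 133, 132, 124, 117, 117, 117, 117, 119, 134, 131, 132, 132, 133, 133, 133, 133, 135, 133, 135, 134, 133, 133, 134, 135, 133, 113, 112, 115, 114, 116]
276 [113, 113, 113, 114, 111, 111, 125, 127, 126, 124, 127, 124, 125, 123, 125, 126, 125, 125, 124, 125, 124, 118, 42, 45, 45, 44, 47, 45, 44, 124, 125, 125, 124, 125, 126, 127, 127, 128, 127, 126, 127, 128, 128, 128, 129, 115, 112, 113, 113, 114]
279 [112, 112, 113, 112, 114, 113, 109, 108, 106, 107, 105, 106, 106, 107, 106, 108, 107, 109, 107, 108, 107, 41, 45, 43, 44, 44, 43, 47, 46, 68, 109, 107, 109, 108, 108, 108, 108, 109, 110, 108, 110, 110, 110, 112, 111, 114, 114, 115, 115, 116]
282 [207, 206, 202, 200, 198, 172, 147, 145, 98, 98, 98, 99, 101, 101, 101, 99, 98, 97, 96, 99, 99, 40, 46, 41, 43, 45, 45, 49, 46, 52, 96, 97, 98, 98, 98, 99, 99, 100, 99, 99, 99, 101, 101, 114, 116, 115, 116, 115, 115, 116]
285 [217, 219, 219, 220, 220, 153, 152, 154, 100, 98, 98, 98, 99, 99, 100, 97, 97, 97, 98, 95, 98, 38, 42, 42, 44, 44, 46, 45, 46, 53, 97, 97, 97, 97, 98, 98, 99, 101, 99, 100, 100, 101, 102, 179, 187, 181, 179, 175, 171, 173]
```

```bash
python3 - <<'E'
from h import *
from scipy.optimize import least_squares
c=ctrl.camera('wrist');H=np.array(c['hand_eye'])
def rod(y,z,hw): return proj(c,H,np.array([[s*hw,y,z] for s in(-1,1)]))
# calibrate hw from w3: th=0, L=~.0275 (y unknown slide)
f=lambda p:(lambda q:[q[0,0]-231,q[1,0]-411.5,0])(rod(-.046,-.019+.0285,p[0])) 
hw=least_squares(f,[.038]).x[0]
for name,l,r,row,L in [('w3',231,411.5,206,.0285),('now',247.5,403.5,273.5,.030),('s2',246,403,240,.028)]:
  for dw in(-2,0,2):
    g=lambda p:(lambda q:[(q[1,0]-q[0,0])-(r-l+dw),q[:,1].mean()-row])(rod(p[0],p[1],hw))
    y,z=least_squares(g,[-.03,.05]).x; zr=z+.019 # depth below grasp
    s=least_squares(lambda p:[-(.046-p[0])*np.cos(p[1])+L*np.sin(p[1])-y,(.046-p[0])*np.sin(p[1])+L*np.cos(p[1])-zr],[0,.5]).x
    print(name,hw.round(4),y.round(4),zr.round(4),'slide mm',(s[0]*1e3).round(1),'deg',np.degrees(s[1]).round(1))
E
```

```text
w3 0.0376 -0.0457 0.0302 slide mm -0.8 deg 2.2
w3 0.0376 -0.0461 0.0285 slide mm -0.1 deg 0.0
w3 0.0376 -0.0465 0.0269 slide mm 0.5 deg -2.0
now 0.0376 -0.0089 0.0445 slide mm 11.9 deg 37.3
now 0.0376 -0.0098 0.0424 slide mm 14.5 deg 33.3
now 0.0376 -0.0107 0.0403 slide mm 17.1 deg 29.1
s2 0.0376 -0.0248 0.0485 slide mm -0.7 deg 32.0
s2 0.0376 -0.0255 0.0463 slide mm 1.1 deg 29.2
s2 0.0376 -0.0262 0.0442 slide mm 2.9 deg 26.3
```

The tilt is really about 33°, because the bar slid about 14 mm in the grip. That is safe to release like the first bin. I'll return it to its own spot.

```bash
python3 -m pendant '[{"grip":0,"x":0,"y":0,"z":-0.05,"twist":0},{"grip":0,"x":0.03,"y":0.01,"z":-0.09,"twist":-0.1},{"grip":0,"x":0.09,"y":0.02,"z":-0.09,"twist":-0.28},{"grip":0,"x":0.15,"y":0.03,"z":-0.09,"twist":-0.46},{"grip":0,"x":0.21,"y":0.04,"z":-0.09,"twist":-0.64},{"grip":0,"x":0.27,"y":0.046,"z":-0.09,"twist":-0.82},{"grip":0,"x":0.33,"y":0.046,"z":-0.09,"twist":-1.0},{"grip":0,"x":0.39,"y":0.046,"z":-0.09,"twist":-1.18},{"grip":0,"x":0.45,"y":0.046,"z":-0.09,"twist":-1.36},{"grip":0,"x":0.51,"y":0.046,"z":-0.09,"twist":-1.54},{"grip":0,"x":0.56,"y":0.046,"z":-0.08,"twist":-1.6},{"grip":0,"x":0.59,"y":0.046,"z":-0.06,"twist":-1.6}]' 30 && python3 -m pendant '[{"grip":0,"x":0,"y":0,"z":0.03,"twist":0},{"grip":0,"x":0,"y":0,"z":0.07,"twist":0},{"grip":0,"x":0,"y":0,"z":0.09,"twist":0},{"grip":0,"x":0,"y":0,"z":0.096,"twist":0},{"grip":0,"x":0,"y":0,"z":0.096,"twist":0}]' 30
```

```text
clock: 30.1
position: [0.5623, 0.3093, 0.1704]
ee_rot: [3.14, 0.001, 3.026]
ft_force: [-0.1, -0.4, -2.4]
opening: 0.135
clock: 30.72
position: [0.5622, 0.3066, 0.0745]
ee_rot: [-3.141, 0.0, 3.024]
ft_force: [-0.3, -0.2, -1.0]
opening: 0.136
```

Contact is starting. Release, then withdraw.

```bash
python3 -m pendant '[{"grip":0,"x":0,"y":0,"z":0.001,"twist":0},{"grip":0.03,"x":0,"y":0,"z":0.001,"twist":0},{"grip":0.06,"x":0,"y":0,"z":0.001,"twist":0},{"grip":0.06,"x":0,"y":0,"z":0.001,"twist":0},{"grip":0.06,"x":0,"y":0,"z":0.001,"twist":0},{"grip":0.06,"x":0,"y":0,"z":-0.06,"twist":0},{"grip":0.06,"x":0,"y":0,"z":-0.12,"twist":0},{"grip":0.06,"x":0.06,"y":0.05,"z":-0.18,"twist":0},{"grip":0.06,"x":0.1,"y":0.1,"z":-0.2,"twist":0},{"grip":0.06,"x":0.1,"y":0.15,"z":-0.2,"twist":0},{"grip":0.06,"x":0.1,"y":0.2,"z":-0.2,"twist":0},{"grip":0.06,"x":0.1,"y":0.2,"z":-0.2,"twist":0}]' 30
python3 - <<'E'
from h import *
t=ctrl.camera('top')['image']; s=ctrl.camera('scene')['image']
for n in ['top','scene']:
    for r in ctrl.place_of('bin_a_grip',n): c=ctrl.camera(n);T=campose(c);print(n,round(r['p'],2),(T[:3,:3]@r['at']+T[:3,3]).round(3))
a=cv2.resize(t[150:330,140:560],(800,343)); b=cv2.resize(s[160:350,70:560],(800,250))[:250]
cv2.imwrite('pics/fin.png',np.vstack([a,b]))
E
```

```text
clock: 32.22
position: [0.4853, 0.5205, 0.2727]
ee_rot: [-3.141, -0.001, 3.027]
ft_force: [-0.8, -0.6, -0.6]
opening: 0.701
top 0.96 [0.545 0.147 0.082]
top 0.71 [0.412 0.12  0.079]
scene 0.82 [0.544 0.15  0.079]
scene 0.74 [0.414 0.124 0.08 ]
```

View pics/fin.png

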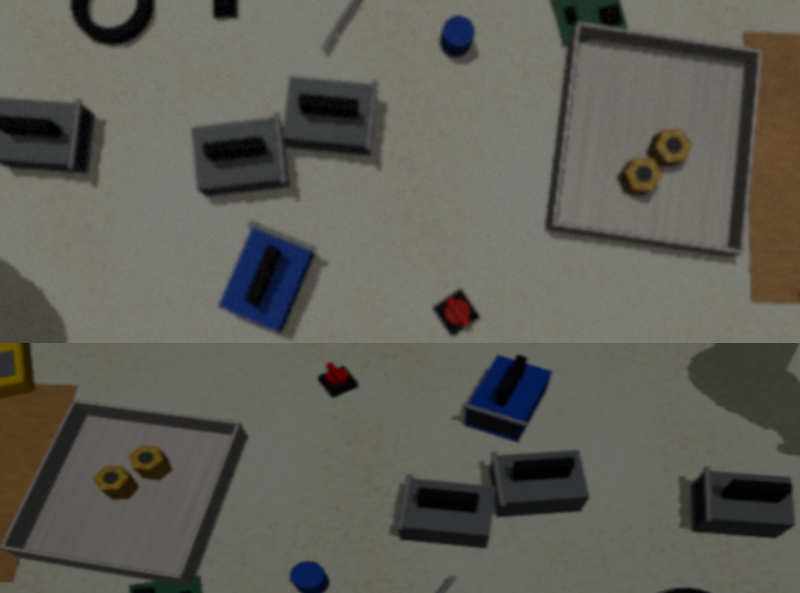

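Both posts are in the tray and all bins are upright. Bin 1 sits right against the light bin, though, which could carry some of the light bin's small load margin. I'll grip it and slide it 30 mm away.

```bash
python3 - <<'E'
from h import *
c=ctrl.camera('top');T=campose(c);g=cv2.cvtColor(c['image'],cv2.COLOR_BGR2GRAY)
for n,(x0,x1,y0,y1) in dict(b1=(294,332,196,214),mid=(244,284,218,238)).items():
    k=(g[y0:y1,x0:x1]<38).astype(np.uint8); y,x=np.nonzero(k); print(n,k.sum(),ray(c,T,(x.mean()+x0,y.mean()+y0),.09).round(3), x.min()+x0,x.max()+x0)
o=ctrl.get_obs();print(o['position'],o['ee_rot'])
E
```

```text
b1 396 [0.577 0.053 0.09 ] 296 329
mid 427 [0.535 0.145 0.09 ] 247 282
[0.48666494 0.51609891 0.2749488 ] [3.14089993e+00 3.17826608e-04 3.02268420e+00]
```

```bash
python3 -m pendant '[{"grip":0.05,"x":-0.02,"y":-0.055,"z":0,"twist":-0.03},{"grip":0.05,"x":-0.04,"y":-0.11,"z":0,"twist":-0.03},{"grip":0.05,"x":-0.06,"y":-0.165,"z":0,"twist":-0.03},{"grip":0.05,"x":-0.08,"y":-0.22,"z":0.02,"twist":-0.03},{"grip":0.05,"x":-0.1,"y":-0.275,"z":0.04,"twist":-0.03},{"grip":0.05,"x":-0.12,"y":-0.33,"z":0.06,"twist":-0.03},{"grip":0.05,"x":-0.14,"y":-0.385,"z":0.06,"twist":-0.03},{"grip":0.05,"x":-0.152,"y":-0.435,"z":0.07,"twist":-0.03},{"grip":0.05,"x":-0.152,"y":-0.445,"z":0.09,"twist":-0.03},{"grip":0.05,"x":-0.152,"y":-0.445,"z":0.09,"twist":-0.03},{"grip":0.05,"x":-0.152,"y":-0.445,"z":0.09,"twist":-0.03}]' 30
python3 - <<'E'
from h import *
o=ctrl.get_obs();c=ctrl.camera('wrist');T=campose(c,o);g=cv2.cvtColor(c['image'],cv2.COLOR_BGR2GRAY)
cv2.imwrite('pics/w12.png',c['image']); print(o['position'].round(4),o['ee_rot'])
for r in ctrl.place_of('bin_a_grip','wrist'): print(r['p'],(T[:3,:3]@r['at']+T[:3,3]).round(3))
k=np.zeros_like(g);k[150:400,235:415]=g[150:400,235:415]<60
n,l,s,ce=cv2.connectedComponentsWithStats(k)
for i in range(1,n):
    if s[i,4]>150:
        x,y,w,h,a=s[i]; print(s[i].tolist(), ray(c,T,(x+w/2,y),.096).round(3), ray(c,T,(x+w/2,y+h),.096).round(3))
E
```

```text
clock: 34.05
position: [0.5853, 0.0575, 0.1853]
ee_rot: [3.141, 0.001, 3.054]
ft_force: [0.4, 0.6, -0.5]
opening: 0.59
[0.5853 0.0575 0.1853] [3.14132348e+00 1.15653526e-03 3.05390384e+00]
0.97 [0.54  0.146 0.074]
0.69 [0.411 0.119 0.081]
[319, 186, 20, 83, 863] [0.579 0.017 0.096] [0.584 0.073 0.096]
[376, 298, 39, 102, 2133] [0.54  0.099 0.096] [0.542 0.186 0.096]
[235, 301, 31, 99, 1840] [0.64  0.092 0.096] [0.653 0.176 0.096]
```

```bash
python3 -m pendant '[{"grip":0.05,"x":0.003,"y":-0.013,"z":0.05,"twist":0},{"grip":0.05,"x":0.003,"y":-0.013,"z":0.1,"twist":0},{"grip":0.05,"x":0.003,"y":-0.013,"z":0.121,"twist":0},{"grip":0.05,"x":0.003,"y":-0.013,"z":0.121,"twist":0},{"grip":0,"x":0.003,"y":-0.013,"z":0.121,"twist":0},{"grip":0,"x":0.003,"y":-0.013,"z":0.121,"twist":0},{"grip":0,"x":0.003,"y":-0.013,"z":0.121,"twist":0},{"grip":0,"x":0.003,"y":-0.013,"z":0.121,"twist":0},{"grip":0,"x":0.003,"y":-0.023,"z":0.121,"twist":0},{"grip":0,"x":0.003,"y":-0.033,"z":0.121,"twist":0},{"grip":0,"x":0.003,"y":-0.043,"z":0.121,"twist":0},{"grip":0,"x":0.003,"y":-0.043,"z":0.121,"twist":0}]' 20 && python3 -m pendant '[{"grip":0.03,"x":0,"y":0,"z":0,"twist":0},{"grip":0.05,"x":0,"y":0,"z":0,"twist":0},{"grip":0.05,"x":0,"y":0,"z":0,"twist":0},{"grip":0.05,"x":0,"y":0,"z":-0.05,"twist":0},{"grip":0.05,"x":0,"y":0,"z":-0.11,"twist":0},{"grip":0.05,"x":0,"y":0.04,"z":-0.16,"twist":0},{"grip":0.05,"x":0,"y":0.08,"z":-0.2,"twist":0},{"grip":0.05,"x":0,"y":0.08,"z":-0.25,"twist":0},{"grip":0.05,"x":0,"y":0.08,"z":-0.27,"twist":0},{"grip":0.05,"x":0,"y":0.08,"z":-0.27,"twist":0},{"grip":0.05,"x":0,"y":0.08,"z":-0.27,"twist":0}]'
python3 - <<'E'
from h import *
o=ctrl.get_obs();c=ctrl.camera('wrist');T=campose(c,o);g=cv2.cvtColor(c['image'],cv2.COLOR_BGR2GRAY)
cv2.imwrite('pics/w13.png',c['image'])
k=np.zeros_like(g);k[40:400,235:415]=g[40:400,235:415]<62
n,l,s,ce=cv2.connectedComponentsWithStats(k)
for i in range(1,n):
    if s[i,4]>150:
        x,y,w,h,a=s[i]; A=ray(c,T,(x+w/2,y),.096);B=ray(c,T,(x+w/2,y+h),.096); print(s[i].tolist(),A.round(3),B.round(3))
for n in ['wrist']:
  for r in ctrl.place_of('bin_a_grip',n): print(r['p'],(T[:3,:3]@r['at']+T[:3,3]).round(3))
E
```

```text
clock: 35.65
position: [0.5806, 0.0149, 0.0656]
ee_rot: [3.14, 0.005, 3.054]
ft_force: [1.6, 1.7, 9.3]
opening: 0.133
clock: 37.02
position: [0.5846, 0.0942, 0.3321]
ee_rot: [-3.141, -0.002, 3.053]
ft_force: [0.4, -0.1, -0.4]
opening: 0.585
[235, 40, 16, 14, 153] [ 0.645 -0.062  0.096] [ 0.647 -0.051  0.096]
[315, 106, 12, 55, 554] [0.579 0.001 0.096] [0.584 0.053 0.096]
[235, 301, 39, 99, 2077] [0.673 0.201 0.096] [0.694 0.338 0.096]
[384, 317, 31, 83, 1614] [0.51  0.236 0.096] [0.513 0.354 0.096]
[349, 370, 12, 30, 314] [0.566 0.304 0.096] [0.568 0.349 0.096]
0.97 [0.541 0.149 0.079]
0.8 [0.414 0.12  0.078]
```

```bash
python3 -c "
from bench import ctrl
print(ctrl.get_obs()['ft_force']); print(ctrl.close_job())"
```

```text
[ 0.76742731 -0.06871693  0.75737954]
the job is handed in; nothing more can be done
None
```

I handed the job in at about 37 s. Both brass posts are in the tray and all three bins stand on the bench; no verdict was reported.

| Bin | Lifted weight | Judged | What I did |
|---|---|---|---|
| Far (nearest the tray) | 5.2 N | Heavy | Tipped into the tray; 2.3 N afterwards, so empty |
| Mid | 2.7 N | Light | Set back level with its plug inside |
| Near (farthest from the tray) | 5.8 N | Heavy | Tipped into the tray; 2.3 N afterwards, so empty |

- **Tipping:** the arm cannot pitch, so I let each bar turn in the pinch against the tray walls. Both bins were still tilted about 30° when I put them back, so I released them at the bench to rock upright.
- **What went wrong:** pressing the far bin's edge on the tray floor jammed at 54 N on the wrist. The near bin's bar slid about 14 mm in the grip. Two tries to push the near bin upright against a wall missed.
- **Last picture viewed:** the posts stand in the tray, three grey bins are upright, and the blue look-alike is untouched. The far bin was close against the light one, so I then slid it about 2 cm away.
- **After that slide:** I had no picture views left, so I checked only by bar positions and the detector. The far bin's bar measured level, the light bin had not moved, and the gripper was clear above. I did not measure the loads on the bench and tray directly.

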